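# Open up the row keeper on the pantry table

## Robot

A 7-joint arm with a two-finger parallel gripper is mounted at the origin on the work surface. World frame = base frame: x ahead of the robot, y to its left, z up, the work surface at z = 0. Lengths are in m, angles in rad, forces in N, time in s.
With the tool pointing down it reaches from about 0.4 to 0.85 m from the base axis. Payload 10.4 kg.
Tool frame: the origin (TCP) lies midway between the tips of the shut fingers; the grasp point (between the pads) lies 19 mm behind it; z points along the fingers, y is the direction in which the jaws open and shut (so a half turn about z gives the same grasp; the last joint's range is limited). The gripper opens to 85 mm and grips with 20 to 120 N. Pads are 22 mm wide; open, the fingers measure 114 mm over their backs; the gripper's body (76 mm by 85 mm) begins 54 mm behind the grasp point. The pads swing forward as they close: fully open they stand 13 mm farther back than shut.
Start: joints at [1.081, 0.332, -0.065, 1.46, 0.022, 1.35, -0.088], TCP at [0.281, -0.558, 0.231] pointing down, gripper open.
Joint ranges: [-2.6, 2.6], [-0.5, 2.12], [-1.47, 1.34], [0.16, 2.42], [-1.27, 4.41], [0.06, 2.06], [-2.6, 2.6]. Speed limits (rad/s): [2.22, 2.22, 2.79, 2.79, 3.14, 3.14, 3.14].

## Interface

Orientations are given as a unit quaternion [x, y, z, w].
In Python, from workcell import manip, camera, camera_info, workorder, nets gives the robot as it stands.
- The arm moves only by the tool apply_moves, never from a script. Its argument "commands" is a list of rows, each a list of 5 numbers: the shift along the tool's x, y, z in m, then the turn about the tool's z in degrees, then the gripper command: -1 is fully open, 1 is shut, values between are in proportion. A call has 1 to 5 rows; each row shifts and turns the pose as measured when the row begins, along the tool's axes as they then stand; what a row does not reach is not made up. A row lasts 1/12 s, in which the tool goes at most 41.7 mm and 7.16 degrees, less where a joint would pass 70% of its speed; a pose out of reach is approached as far as the arm can. A call is refused whole if a number of a shift passes 0.0417 or a number of a turn 7.16, either way. A call with a gripper value outside its range is refused whole. The fingers move at their own pace and stop on an object; "squeeze" is the grip in N (left out, the last holds). Time passes only in rows, so rows that do not move let the fingers close. It gives the time, the measured TCP pose, the force and the opening at its end, in the units of the state.
- manip.get_obs(): the state, without advancing time (a new reading comes with each control period).
- camera(name): name is "side" or "top"; returns (picture, depth): 420x560x3 uint8, red, green, blue; 420x560 float32, m along the optical axis (not along the pixel's ray), 0 where there is no reading.
- camera_info(name): a dict with "camera_matrix" (3x3 intrinsics, pixels), "k1" (the pictures are not rectified: a ray, as slopes to the right and down, at radius r is drawn at 1 + k1 r^2 times it, then the intrinsics apply), "xyz" and "rotation" of the camera in the world. Camera axes: x right, y down, z forward; pixel columns grow to the right and rows downward; lengths in m; the calibration is good to about 2 mm. A picture is of the moment at which its call begins. camera_info takes no time and is no camera call.
- workorder.hand_in(): hands the job in, once; it reports no verdict.
Trained networks look in the newest picture that a camera, given by its name, has taken for a name from the list of things; names that differ only in an ending like _2 or _b are one class to them, and where a whole thing is asked for, a point or a joint stands for the part that bears it (a point fixed in the world has none). Each returns a list of dicts, best first, with "conf" (0 to 1); they miss things now and then, are a little off and sometimes report something else, mostly with a low value. They report only what shows in the picture. A call takes as long as a camera call.
- nets.look_for(camera, thing): "rect" ([left, top, width, height] in pixels, round what is visible of it).
- nets.place_of(camera, thing): "xy" ([column, row] in pixels: a listed point, or the origin of a listed thing).
The state is a dict: "clock": time; "joint_pos": joint angles; "joint_velocities": joint speeds; "tau": joint torques, N m; "position": TCP position; "ee_rot": TCP orientation; "ft_force": force on the tool from outside, world axes, zero at the start; "torque": the same for the moment, N m; "grip_width": opening from 0.0 (shut) to 1.0 (fully open).
Only numpy, scipy, OpenCV 4.12 (cv2) and the standard library are available. Lean on these libraries where they do the work, as an engineer would, in place of code of your own. Each camera call takes 0.05 s, during which the arm holds its last target. There are 200 camera calls.

## Task

The tins on the wooden row keeper are to be topped up, so make room in the row: press the ratchet release pad on top of the sliding jaw all the way down, then push the jaw along its bar, away from the tins, until it is fully back against the end stop. Leave the tins and all the other things standing where they are.

Things in the scene. Friction and masses are not known exactly. Their poses are not given: they have to be found in the camera images.
- rack: The row keeper: a wooden board 200 (x) x 360 (y) x 12 mm, fixed to the table, place and yaw vary. Origin: centre of its underside; y along its bar, z up. A steel bar (16 mm wide, 20 to 32 mm above the table, toothed out to x = -86 mm) runs along y at x = -70 mm, nearer the robot. A wooden plate 87 mm high closes the -y end; three tins stand in a row beside it at x = +10 mm, up to y = -40 mm.
- end_stop (a point): Centre of the inner face (facing the jaw) of the steel end stop block at the +y end of the bar, 36 mm above the table; the block is 50 mm wide, 16 mm thick, 60 mm high. Same axes as the rack.
- jaw (a joint): Position of the grey jaw along the bar, m: 0 nearest the tins, 0.14 fully back (rack's +y) against the end stop; starts at 0 to 0.05. With the release up the teeth lock it (a few mm of play); with the release down it slides with about 2 N plus 5 N per m/s and stays where it is left.
- jaw_face (a point): Where to push towards the rack's +y: centre of the face, looking at -y, of the jaw's carriage block (50 x 50 mm, 20 to 64 mm above the table, on the bar). 52 mm above the table; face 50 mm wide, free from 32 to 64 mm up, with empty space before it. An upright plate (6 mm thick, 87 mm high) reaches from the carriage across the board to x = +55 mm. Moves with the jaw; axes of the rack.
- release (a joint): Travel of the release pad, m: 0 is up (jaw locked), 0.010 is fully down; the jaw is free from about 0.0076 on. It moves straight down with about 4 N, has no return spring and stays where it is left.
- release_top (a point): Centre of the top of the black release pad, 30 x 30 mm, in the middle of the carriage block's top, 25 mm towards +y from jaw_face: 76 mm above the table when up, 66 mm when fully down (2 mm proud of the carriage). Moves with pad and jaw; axes of the rack.
- tin1: Loose tin 60 x 40 x 80 mm in the row on the board, next to the end plate; origin at the centre of its underside. Not to be moved.
- tin2: Loose tin of the same size, middle of the row; origin at the centre of its underside. Not to be moved.
- tin3: Loose tin of the same size, the one nearest the jaw; origin at the centre of its underside. Not to be moved.
- spice: Loose little spice jar, 26 mm across and 60 mm high, on the far edge of the board (x = +83 mm), clear of the jaw's plate; origin at the centre of its underside. Leave alone.
- mug: Loose white mug, 76 mm across and 85 mm high, on the table between the robot and the board; origin at the centre of its underside. Leave alone.
- honey: Loose honey jar, 70 mm across and 100 mm high, on the table beyond the board; origin at the centre of its underside. Leave alone.
- flask: Loose black canister, 80 mm across and 200 mm high, on the left of the table; origin at the centre of its underside. Leave alone.
- bowl: Loose bowl, 130 mm across and 55 mm high, on the right of the table; origin at the centre of its underside. Leave alone.

How it is judged:
By the outcome, as a careful person would: the job done as asked, in the order asked, and still so for the second after the job is handed in, with the robot touching nothing.
It also fails if it takes over 38 s, if anything falls off the work surface, if the arm or the gripper's body presses on something with over 40 N, if the wrist force passes 120 N, or if a joint passes its speed limit or range.

## Working session

There is one attempt and no reset: what is moved stays moved. The work goes in short steps, Python scripts to look and compute and a tool call to move; the robot and the scene stay as the last step left them, time stands still between calls to the robot, and variables do not carry over. Pictures are saved under pics/ and viewed, about 8 in all and at most 12, crops included, and the job is handed in when it is done.

Besides the shell and the picture viewer there is one more tool, called after "Call:" as a command line: name --pt "numbers of a row" for each row, then --argument value for the rest. apply_moves: Moves the arm, as the interface text tells. Its arguments: {"type":"object","properties":{"commands":{"type":"array","items":{"type":"array","items":{"type":"number"}}},"squeeze":{"type":"number"}},"required":["commands"]}

```bash
mkdir -p pics; cat > h.py <<'E'
from workcell import manip, camera, camera_info, workorder, nets
import numpy as np, cv2
def ray(name,u,v):
    c=camera_info(name);K=np.array(c["camera_matrix"],float)
    d=np.array([(u-K[0,2])/K[0,0],(v-K[1,2])/K[1,1]]);s=d.copy()
    for _ in range(20): s=d/(1+c["k1"]*(s@s))
    R=np.array(c["rotation"],float)
    if R.shape!=(3,3):
        from scipy.spatial.transform import Rotation as Q;R=Q.from_quat(R).as_matrix()
    return np.array(c["xyz"],float),R@np.array([s[0],s[1],1.])
def atz(name,u,v,z):
    o,d=ray(name,u,v);return o+d*(z-o[2])/d[2]
def atdepth(name,u,v,D):
    o,d=ray(name,u,v);return o+d*D
E
python3 - <<'E'
from h import *
s=manip.get_obs();print(s)
for n in("top","side"):
    p,D=camera(n);cv2.imwrite(f"pics/{n}0.png",p[:,:,::-1]);np.save(f"{n}D.npy",D)
    print(n,camera_info(n))
    for t,z in(("release_top",.076),("jaw_face",.052),("end_stop",.036),("rack",0),("tin1",0),("tin3",0),("mug",0),("honey",0),("spice",.012)):
        for r in nets.place_of(n,t)[:2]: print(n,t,np.round(r["xy"],1),round(r["conf"],2),atz(n,*r["xy"],z).round(4))
E
```

```text
{'clock': 0.0, 'joint_pos': array([ 1.08140993,  0.33286876, -0.06468994,  1.46097547,  0.02159548,
        1.34990213, -0.08845759]), 'joint_velocities': array([-0.00042473,  0.00042278,  0.00015918,  0.00101968, -0.00070457,
       -0.00067167, -0.00083678]), 'tau': array([-3.65502219e-04, -6.25462532e+01,  4.89702111e-02, -3.91609168e+01,
        1.62311608e-02,  9.90991888e-03, -8.79982764e-06]), 'position': array([ 0.28107554, -0.55779188,  0.23050154]), 'ee_rot': array([ 9.72880759e-01,  2.31306069e-01, -2.01607660e-04, -7.00794176e-04]), 'ft_force': array([ 0.21562049, -0.68247135, -0.94267264]), 'torque': array([-0.01773885,  0.04435473,  0.01517088]), 'grip_width': 0.9997976302131474}
top {'camera_matrix': array([[436.44409983,   0.        , 282.82718891],
       [  0.        , 436.44409983, 210.35272284],
       [  0.        ,   0.        ,   1.        ]]), 'k1': -0.0548710033902755, 'xyz': array([0.4262407 , 0.00166952, 1.44931072]), 'rotation': array([-0.70519144,  0.70592253, -0.05006723,  0.04326306])}
top release_top [301.  240.1] 0.61 [ 0.5142 -0.0688  0.076 ]
top jaw
[... 1016 characters left out ...]
.43 [ 0.5082 -0.0665  0.076 ]
side jaw_face [322.6 216.8] 0.81 [ 0.4974 -0.0886  0.052 ]
side jaw_face [267.5 212.5] 0.39 [ 0.6269 -0.0007  0.052 ]
side end_stop [263.2 243. ] 0.77 [0.5572 0.0947 0.036 ]
side rack [295.2 222.5] 0.56 [ 0.5806 -0.0723  0.    ]
side tin1 [307.2 210.4] 0.85 [ 0.5923 -0.1459  0.    ]
side tin1 [331.7 202.1] 0.68 [ 0.5624 -0.2343  0.    ]
side tin3 [307.2 210.4] 0.85 [ 0.5923 -0.1459  0.    ]
side tin3 [331.7 202.1] 0.68 [ 0.5624 -0.2343  0.    ]
side mug [369.3 237. ] 0.87 [ 0.3801 -0.1586  0.    ]
side honey [248.  208.1] 0.64 [ 0.7364 -0.0334  0.    ]
side spice [266.  213.4] 0.55 [ 0.6648 -0.0367  0.012 ]
side spice [311.1 207.7] 0.21 [ 0.5822 -0.1512  0.012 ]
```

View pics/top0.png

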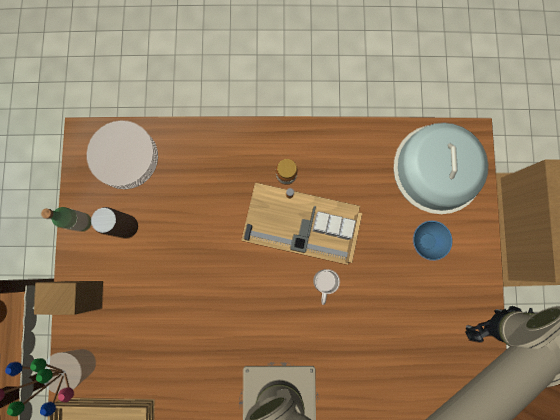

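View pics/side0.png

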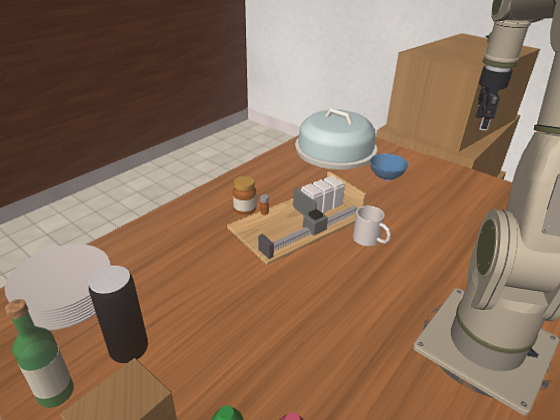

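The top view shows the board centred near (302,223), the end stop at (248,233), the jaw pad at (300,242) and the mug at (326,282). In the side view the jaw is at (315,218). I'll zoom in on both.

```bash
python3 - <<'E'
from h import *
a=cv2.imread("pics/top0.png")[175:305,235:370];b=cv2.imread("pics/side0.png")[165:275,220:400]
a=cv2.resize(a,None,fx=4,fy=4,interpolation=cv2.INTER_CUBIC);cv2.imwrite("pics/topc.png",a)
b=cv2.resize(b,None,fx=4,fy=4,interpolation=cv2.INTER_CUBIC);cv2.imwrite("pics/sidec.png",b)
# board corners
for uv in((255,184),(361,205),(348,263),(242,241)): print(uv,atz("top",*uv,.012).round(3))
D=np.load("topD.npy")
for uv in((300,240),(300,243),(300,246),(296,242),(304,242),(248,233)): print(uv,atdepth("top",*uv,D[uv[1],uv[0]]).round(4))
E
```

```text
(255, 184) [0.706 0.081 0.012]
(361, 205) [ 0.635 -0.273  0.012]
(348, 263) [ 0.443 -0.226  0.012]
(242, 241) [0.516 0.122 0.012]
(300, 240) [ 0.5146 -0.0657  0.0747]
(300, 243) [ 0.505  -0.0655  0.0773]
(300, 246) [ 0.496  -0.0658  0.0691]
(296, 242) [ 0.5083 -0.053   0.0755]
(304, 242) [ 0.5085 -0.0784  0.0716]
(248, 233) [0.5383 0.0995 0.0571]
```

View pics/topc.png

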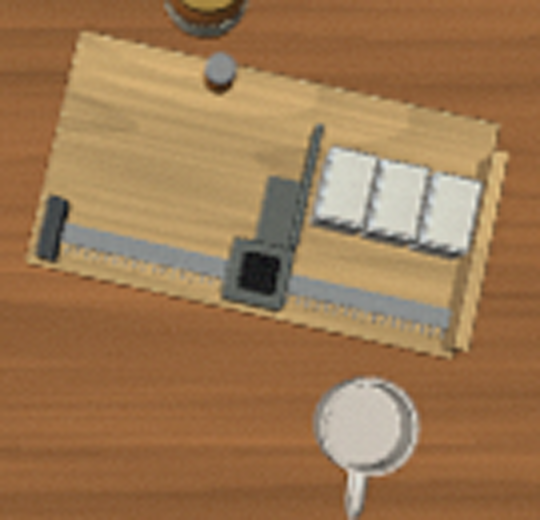

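View pics/sidec.png

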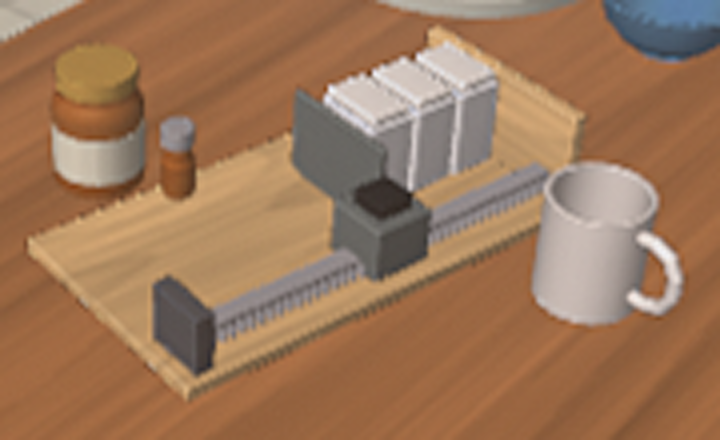

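The zoomed views give these estimates:
- **Pad:** centre at top pixel (300.2,242.7), about (0.506,-0.066).
- **Rack:** yaw about -11.7°, centre about (0.575,-0.074). The pad then falls at rack x = -69 mm, which agrees with the -70 mm given.
- **Jaw:** position near 0. The tins and mug are clear of the path.

I'll start the approach with the fingers shut and tool x turning towards rack +y (78.3°).

Call:
apply_moves --pt "0.027 -0.022 0 -6.4 1" --pt "0.029 -0.019 0 -6.4 1" --pt "0.032 -0.015 0 -6.4 1" --pt "0.033 -0.011 0 -6.4 1" --pt "0.034 -0.007 0 -6.4 1" --squeeze 60

```text
clock: 1.42
position: [0.3506, -0.4014, 0.2295]
ee_rot: [0.87, 0.493, -0.002, 0.0]
ft_force: [-0.2, -0.0, 0.9]
grip_width: 0.301
```

Call:
apply_moves --pt "0.035 -0.003 0 -6.4 1" --pt "0.035 0 0 -6.4 1" --pt "0.035 0.004 0 -6.4 1" --pt "0.035 0.004 0 0 1" --pt "0.035 0.004 0 0 1"

```text
clock: 1.83
position: [0.4177, -0.2304, 0.2295]
ee_rot: [0.768, 0.641, -0.002, 0.001]
ft_force: [0.5, -0.6, 1.0]
grip_width: 0.001
```

```bash
cat >> h.py <<'E'
from scipy.spatial.transform import Rotation as Q
YAW=np.radians(-11.7); C=np.array([.575,-.074])
def rel(target,yawx=78.3):
    s=manip.get_obs();M=Q.from_quat(s["ee_rot"]).as_matrix();p=np.array(s["position"])
    a=np.degrees(np.arctan2(M[1,0],M[0,0]))
    print("t",round(s["clock"],2),"pos",p.round(4),"tilt",M[:,2].round(4),"ang",a.round(2),"turn",round(a-yawx,2),"local",(M.T@(np.array(target)-p)).round(4),"F",np.round(s["ft_force"],1),"grip",round(s["grip_width"],2))
E
python3 - <<'E'
from h import *
n="top"
for u,v in((300.25,242.75),(300.6,243)):print(atz(n,u,v,.076).round(4))
# pad centroid by darkness
g=cv2.imread("pics/top0.png",0);R=g[225:262,285:318];m=R<40
ys,xs=np.nonzero(m);print(m.sum(),xs.mean()+285,ys.mean()+225,atz(n,xs.mean()+285,ys.mean()+225,.076).round(4))
g=cv2.imread("pics/side0.png",0)[195:225,300:335];m=g<30
ys,xs=np.nonzero(m);print(m.sum(),xs.mean()+300,ys.mean()+195,atz("side",xs.mean()+300,ys.mean()+195,.076).round(4))
rel([.506,-.066,.15])
E
```

```text
[ 0.5059 -0.0664  0.076 ]
[ 0.5051 -0.0675  0.076 ]
80 299.55 242.775 [ 0.5058 -0.0642  0.076 ]
0 nan nan [nan nan nan]
t 1.83 pos [ 0.4177 -0.2304  0.2295] tilt [-0.002  -0.0053 -1.    ] ang 79.74 turn 1.44 local [0.1779 0.0577 0.0784] F [ 0.5 -0.6  1. ] grip 0.0<stdin>:8: RuntimeWarning: Mean of empty slice.
  ret = ret.dtype.type(ret / rcount)
```

Call:
apply_moves --pt "0.036 0.012 0.01 1.4 1" --pt "0.036 0.012 0.01 0 1" --pt "0.036 0.012 0.02 0 1" --pt "0.035 0.011 0.02 0 1" --pt "0.035 0.011 0.02 0 1"

```text
clock: 2.25
position: [0.5123, -0.0649, 0.1549]
ee_rot: [0.776, 0.631, 0.0, 0.008]
ft_force: [0.4, -1.3, 0.2]
grip_width: 0.0
```

```bash
python3 - <<'E'
from h import *
print(atz("side",316,214.5,.076).round(4), atz("side",315.4,211.7,.076).round(4))
rel([.506,-.066,.1])
E
```

```text
[ 0.499  -0.0569  0.076 ] [ 0.5082 -0.0665  0.076 ]
t 2.25 pos [ 0.5123 -0.0649  0.1549] tilt [ 0.0102 -0.0119 -0.9999] ang 78.17 turn -0.13 local [-0.0019 -0.0066  0.0548] F [ 0.4 -1.3  0.2] grip 0.0
```

Call:
apply_moves --pt "-0.001 -0.003 0.02 0 1" --pt "-0.001 -0.002 0.02 0 1" --pt "0 -0.001 0.01 0 1"

```text
clock: 2.5
position: [0.5094, -0.0552, 0.102]
ee_rot: [0.772, 0.636, 0.003, 0.007]
ft_force: [0.1, 0.1, -1.0]
grip_width: 0.002
```

```bash
python3 - <<'E'
from h import *
im=cv2.imread("pics/side0.png");g=im.max(2)
print(g[205:226,304:330])
rel([.506,-.066,.1])
p,D=camera("side");a=p[150:270,250:410,::-1];cv2.imwrite("pics/s1.png",cv2.resize(a,None,fx=5,fy=5,interpolation=cv2.INTER_CUBIC))
E
```

```text
[[103 104 105 106 104 105 105 103 105 106 105  91 101 132 137 133 128 128
  162 195 150 131 133 132 130 130]
 [104 105 104 105 104 104 105 105 104 105 107  88 110 134 136 132 129 131
  182 193 147 130 132 132 131 128]
 [104 103 105 105 105 105 104 104 105 105 109  85 106 135 138 131 126 126
  203 187 141 131 131 130 129 128]
 [104 104 103 104 105 105 104 105 107 108 113  82  96 136 138 132 127 123
  200 171 135 132 130 131 128 125]
 [104 104 105 104 102 106 107 108 102  98  96  67  70 107 124 132 128 130
  202 166 133 131 128 127 130 134]
 [104 104 103 105 105 109  98  98  80  69  56  53  51  49  80 109 128 139
  210 163 131 129 129 129 159 174]
 [104 103 105 106 102  93  69  68  57  56  54  56  54  55  51  64 101 125
  216 161 125 121 157 170 191 197]
 [103 103 106  97  85  61  55  53  55  56  58  57  58  57  55  52  55  81
  169 139 154 162 189 198 192 188]
 [103  96 106  99  80  62  59  58  59  58  58  58  57  57  56  58  54  48
   56 126 191 201 193 187 183 180]
 [104  96 104 110  82  57  57  61  60  57  58  58  56  57  56  57  56  53
   45 126 163 188 188 183 180 177]
 [116 109 
[... 636 characters left out ...]
39 132]
 [101 103 104 106 104 104 107 117 117 108 104 105 107 107 102  98  92  79
   78  77  78  77  73 103 122 104]
 [100 104 105 105 104 104 104 104 117 120 117 108 101  96  88  78  77  76
   77  78  79  77  72  83 123 130]
 [100 103 104 104 105 105 105 103 103 113 121 101  86  77  76  78  79  79
   79  78  77  76  73 117 134 147]
 [100 103 103 104 106 105 103 104 104 104 105  79  74  78  79  78  78  79
   78  78  77  75  70 142 140 150]
 [ 99 101 103 102 103 103 104 104 104 106 104  82  76  79  79  79  79  80
   77  78  76  74  65 144 152 166]]
t 2.5 pos [ 0.5094 -0.0552  0.102 ] tilt [ 0.0124 -0.0071 -0.9999] ang 78.94 turn 0.64 local [-0.0112 -0.0013  0.002 ] F [ 0.1  0.1 -1. ] grip 0.0
```

View pics/s1.png

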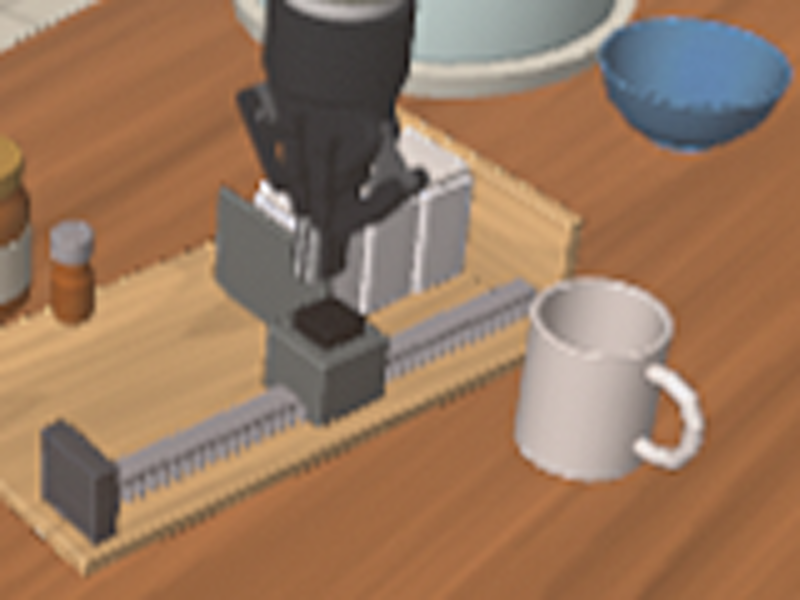

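The shut fingertips at crop (333,270) are just above the pad at (330,315), and the knuckles are clear above the plate and tins. Both cameras agree on the pad at about (0.506,-0.066). I'll centre over it.

Call:
apply_moves --pt "-0.011 -0.001 0.005 0.5 1" --pt "0 0 0 0 1" --pt "0 0 0 0 1"

```text
clock: 2.8
position: [0.5053, -0.0689, 0.0967]
ee_rot: [0.776, 0.631, 0.002, 0.006]
ft_force: [-0.6, -0.1, -0.7]
grip_width: 0.003
```

```bash
python3 - <<'E'
from h import *
rel([.506,-.066,.076])
E
```

```text
t 2.8 pos [ 0.5053 -0.0689  0.0967] tilt [ 0.0107 -0.0078 -0.9999] ang 78.24 turn -0.06 local [ 0.0031 -0.0002  0.0207] F [-0.6 -0.1 -0.7] grip 0.0
```

Call:
apply_moves --pt "0.003 0 0.008 0 1" --pt "0 0 0.006 0 1" --pt "0 0 0 0 1" --pt "0 0 0.004 0 1" --pt "0 0 0.003 0 1"

```text
clock: 3.22
position: [0.5082, -0.0684, 0.0772]
ee_rot: [0.777, 0.629, 0.003, 0.009]
ft_force: [0.1, -0.2, -0.1]
grip_width: 0.002
```

Call:
apply_moves --pt "0 0 0.002 0 1" --pt "0 0 0.002 0 1" --pt "0 0 0.002 0 1"

```text
clock: 3.47
position: [0.5085, -0.0683, 0.0708]
ee_rot: [0.777, 0.629, 0.003, 0.009]
ft_force: [-2.5, -0.2, 3.8]
grip_width: 0.001
```

Contact at about 4 N, so the pad is moving. I'll carry on down.

Call:
apply_moves --pt "0 0 0.002 0 1" --pt "0 0 0.002 0 1"

```text
clock: 3.63
position: [0.5085, -0.0683, 0.0666]
ee_rot: [0.777, 0.629, 0.003, 0.009]
ft_force: [-1.5, 0.2, 3.4]
grip_width: -0.001
```

Call:
apply_moves --pt "0 0 0.002 0 1" --pt "0 0 0.002 0 1"

```text
clock: 3.8
position: [0.5098, -0.0685, 0.0656]
ee_rot: [0.777, 0.629, 0.003, 0.01]
ft_force: [-17.4, 1.8, 40.8]
grip_width: 0.001
```

Bottomed out: z = 0.0656 against the expected 0.066, and the force rose to 41 N. Next I lift, back off along -y, and descend in front of the jaw face.

Call:
apply_moves --pt "0 0 -0.012 0 1" --pt "0 0 -0.015 0 1" --pt "-0.024 0 -0.008 0 1" --pt "-0.024 0 0 0 1" --pt "0 0 0 0 1"

```text
clock: 4.22
position: [0.4999, -0.1146, 0.1027]
ee_rot: [0.776, 0.631, 0.004, 0.011]
ft_force: [0.8, -1.1, -0.3]
grip_width: 0.004
```

```bash
python3 - <<'E'
from h import *
x=np.array([np.cos(YAW),np.sin(YAW)]);y=np.array([-x[1],x[0]])
t=np.array([.506,-.066])-.049*y
rel([*t,.052])
p,D=camera("top");cv2.imwrite("pics/t2.png",cv2.resize(p[195:275,250:370,::-1],None,fx=5,fy=5,interpolation=cv2.INTER_CUBIC))
p,D=camera("side");cv2.imwrite("pics/s2.png",cv2.resize(p[160:270,250:400,::-1],None,fx=5,fy=5,interpolation=cv2.INTER_CUBIC))
E
```

```text
t 4.22 pos [ 0.4999 -0.1146  0.1027] tilt [ 0.0195 -0.0118 -0.9997] ang 78.28 turn -0.02 local [ 0.0002 -0.005   0.0506] F [ 0.8 -1.1 -0.3] grip 0.0
```

View pics/s2.png

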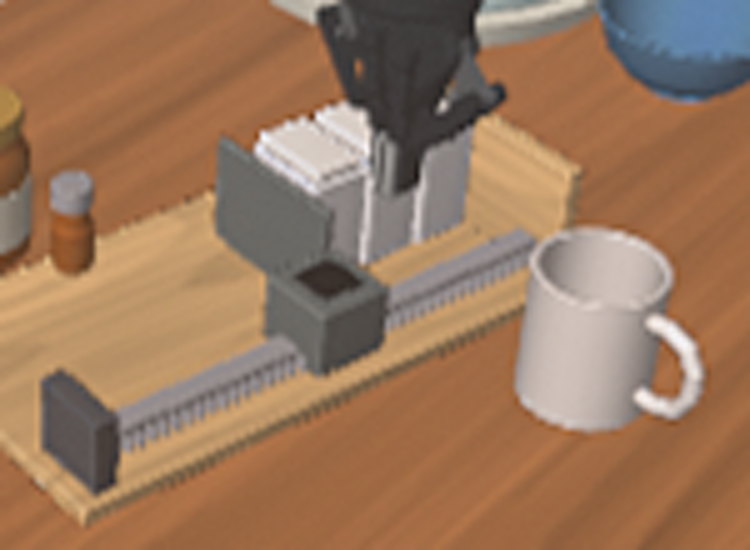

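The pad at crop (330,280) is now nearly flush with the carriage, and the fingers are in the empty space in front of the jaw. Descending.

Call:
apply_moves --pt "0 -0.004 0.015 0 1" --pt "0 -0.001 0.015 0 1" --pt "0 0 0.01 0 1" --pt "0 0 0.004 0 1" --pt "0 0 0 0 1"

```text
clock: 4.73
position: [0.4976, -0.1055, 0.0561]
ee_rot: [0.773, 0.634, 0.006, 0.01]
ft_force: [0.6, -0.4, 0.6]
grip_width: -0.001
```

```bash
python3 - <<'E'
from h import *
x=np.array([np.cos(YAW),np.sin(YAW)]);y=np.array([-x[1],x[0]])
rel([*(np.array([.506,-.066])-.036*y),.05])
E
```

```text
t 4.73 pos [ 0.4976 -0.1055  0.0561] tilt [ 0.021  -0.0079 -0.9997] ang 78.69 turn 0.39 local [0.0044 0.0001 0.0061] F [ 0.6 -0.4  0.6] grip -0.0
```

Call:
apply_moves --pt "-0.002 0 0.005 0.4 1" --pt "0 0 0 0 1" --pt "0.004 0 0 0 1" --pt "0.004 0 0 0 1" --pt "0.004 0 0 0 1"

```text
clock: 5.15
position: [0.5005, -0.0953, 0.0514]
ee_rot: [0.776, 0.631, 0.006, 0.01]
ft_force: [-0.1, -3.2, -2.1]
grip_width: -0.002
```

Call:
apply_moves --pt "0.006 0 0 0 1" --pt "0.008 0 0 0 1" --pt "0.008 0 0 0 1"

```text
clock: 5.4
position: [0.5053, -0.0736, 0.0517]
ee_rot: [0.777, 0.63, 0.005, 0.011]
ft_force: [-0.3, -2.4, -1.3]
grip_width: -0.001
```

```bash
python3 - <<'E'
from h import *
x=np.array([np.cos(YAW),np.sin(YAW)]);y=np.array([-x[1],x[0]])
rel([*(np.array([.506,-.066])+.104*y),.05])
E
```

```text
t 5.4 pos [ 0.5053 -0.0736  0.0517] tilt [ 0.0215 -0.01   -0.9997] ang 78.1 turn -0.2 local [ 0.1116 -0.0013  0.0011] F [-0.3 -2.4 -1.3] grip -0.0
```

The jaw slides freely at about 2.5 N. I'll keep pushing, slowing towards the stop.

Call:
apply_moves --pt "0.012 0 0 0 1" --pt "0.012 0 0 0 1" --pt "0.012 0 0 0 1" --pt "0.012 0 0 0 1" --pt "0.012 0 0 0 1"

```text
clock: 5.82
position: [0.5191, -0.0111, 0.052]
ee_rot: [0.777, 0.629, 0.005, 0.012]
ft_force: [0.6, -2.9, -1.8]
grip_width: 0.001
```

```bash
python3 - <<'E'
from h import *
x=np.array([np.cos(YAW),np.sin(YAW)]);y=np.array([-x[1],x[0]])
rel([*(np.array([.506,-.066])+.104*y),.05])
E
```

```text
t 5.82 pos [ 0.5191 -0.0111  0.052 ] tilt [ 0.0234 -0.0119 -0.9997] ang 78.02 turn -0.28 local [ 0.0475 -0.002   0.0016] F [ 0.6 -2.9 -1.8] grip 0.0
```

Call:
apply_moves --pt "0.01 0 0 0 1" --pt "0.008 0 0 0 1" --pt "0.008 -0.001 0 0 1" --pt "0.005 0 0 0 1" --pt "0.003 0 0 0 1"

```text
clock: 6.23
position: [0.5267, 0.0286, 0.0525]
ee_rot: [0.776, 0.631, 0.006, 0.012]
ft_force: [2.1, -2.3, -1.5]
grip_width: 0.004
```

Call:
apply_moves --pt "0.003 0 0 0 1" --pt "0.003 0 0 0 1" --pt "0.003 0 0 0 1"

```text
clock: 6.48
position: [0.5279, 0.034, 0.0524]
ee_rot: [0.777, 0.63, 0.004, 0.014]
ft_force: [-5.9, -17.4, 9.4]
grip_width: -0.002
```

Call:
apply_moves --pt "0.003 0 0 0 1" --pt "0.003 0 0 0 1"

```text
clock: 6.65
position: [0.5278, 0.0338, 0.0525]
ee_rot: [0.778, 0.627, -0.001, 0.015]
ft_force: [-5.1, -10.7, 8.1]
grip_width: 0.001
```

Call:
apply_moves --pt "-0.01 0 0 0 1" --pt "-0.015 0 0 0 1" --pt "-0.005 0 -0.02 0 1" --pt "0 0 -0.035 0 1" --pt "0 0 -0.035 0 1"

```text
clock: 7.07
position: [0.514, 0.0041, 0.1385]
ee_rot: [0.779, 0.627, -0.005, 0.01]
ft_force: [0.8, -0.1, -0.9]
grip_width: -0.003
```

Call:
apply_moves --pt "0 0 -0.03 0 1" --pt "-0.03 0 -0.01 0 1" --pt "-0.03 0 0 0 1" --pt "0 0 0 0 1" --pt "0 0 0 0 1"

```text
clock: 7.48
position: [0.5036, -0.0544, 0.1903]
ee_rot: [0.778, 0.628, 0.001, 0.013]
ft_force: [0.6, 0.2, -0.0]
grip_width: 0.002
```

```bash
python3 - <<'E'
from h import *
rel([0.5,0,.2])
a=camera("top")[0][175:305,235:370,::-1];b=camera("side")[0][165:275,220:400,::-1]
a=cv2.resize(a,(540,520),interpolation=cv2.INTER_CUBIC);cv2.imwrite("pics/t3.png",a)
cv2.imwrite("pics/s3.png",cv2.resize(b,(720,440),interpolation=cv2.INTER_CUBIC))
E
```

```text
t 7.48 pos [ 0.5036 -0.0544  0.1903] tilt [ 0.0179 -0.0189 -0.9997] ang 77.84 turn -0.46 local [ 0.0523 -0.0147 -0.0108] F [ 0.6  0.2 -0. ] grip 0.0
```

View pics/s3.png

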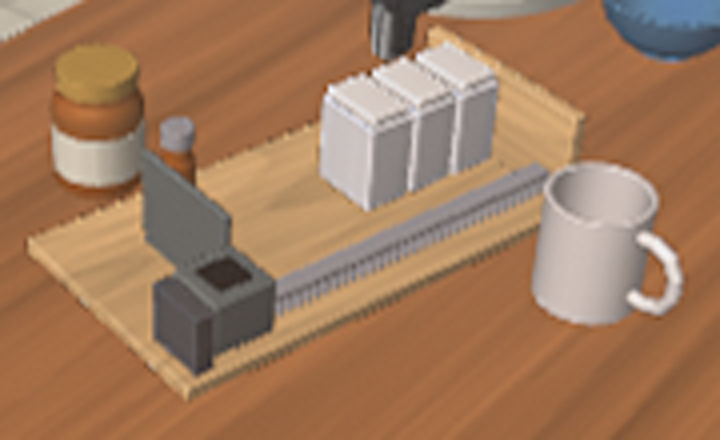

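View pics/t3.png

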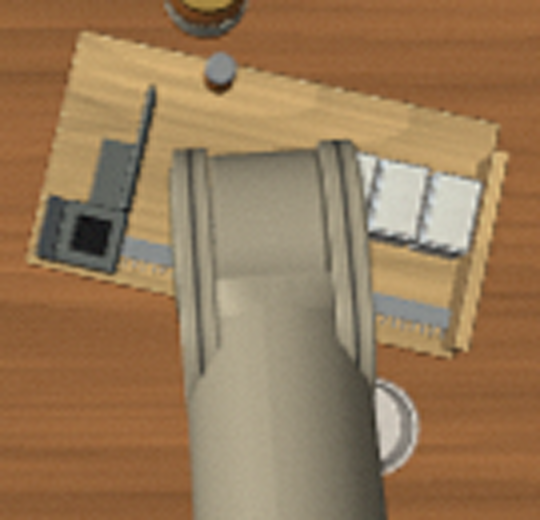

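The jaw is against the end stop (top crop, carriage at (90,235)) and the pad is down. The tins, jars and mug are where they were, and the robot is clear. Handing in.

```bash
python3 -c "
from h import *
print(workorder.hand_in())"
```

```text
the job is handed in; nothing more can be done
None
```

I pressed the release pad all the way down, then pushed the jaw back against the end stop, and handed the job in at about 7.5 s of the 38 s.

- **Release pad:** it bottomed out at z = 0.0656 m, against 0.066 m expected. The wrist force there briefly reached about 44 N, well under the 120 N limit. The pad looks nearly flush with the carriage in the side view.
- **Jaw:** it slid at about 2–3 N, then stopped, with the force rising to about 17 N. A further push did not move it. Both cameras show the carriage touching the stop.
- **Other things:** the tins, spice jar, honey jar and mug look unmoved in the final side view. The arm hid one tin and part of the mug in the final top view. I did not check the flask at the end, and only the edge of the bowl was in view; the arm's path stayed away from both.
- **Robot:** it was lifted clear, at 0.19 m, with wrist force readings under 1 N.
- **Disagreement:** one by-eye reading of the pad in the side view was about 10 mm off. The pixel values in that picture, the network and the top view all agreed on the position I used.

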